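Clamp a shelf bracket in the cam fixture with the break-over wrench

TASK

Clamp the blue shelf bracket in the bench fixture. First swing the hold-down arm out of the way, then slide the bracket, wall first, right up against the back rail, and pull the wrench handle clockwise (seen from above) until the cam has pressed the bracket tight between cam and end stop and the handle clearly folds at its knuckle; stop there, without forcing it on to the end of the fold, and let the handle straighten. Finally swing the hold-down arm back fully over the bracket's foot, and leave the things lying around alone.

Things in the scene. Friction and masses are not known exactly. Their poses are not given: they have to be found in the camera images.
- clamp: Dark steel fixture on the bench. Origin on the bench top, where the bracket's origin lies when clamped; x (roughly away from the robot) points to the back rail, y to the end stop, z up. Back rail: face at x=+22.5 mm, y=-58 to +60, 30 mm high, 22 thick. End stop: face at y=+60, x=0 to +45, 30 high, 40 thick. Pocket open at its front (-x), cam at its -y side.
- bracket: Loose blue steel shelf bracket, about 0.4 kg, origin under its centre. Foot 45 (x) by 120 (y) by 5 mm, flat on the bench. Wall at its +x edge: x=+17.5 to +22.5, 50 mm high, 120 long; its outer face goes against the back rail. Central rib 8 mm thick (y=-4 to 4) on the foot: 27 high from x=-18 to -2.5, 43 high from there to the wall. Starts in front of the pocket, wall towards the rail.
- cam (a joint): Angle of cam and wrench head about the bolt (rad), clockwise from above, 0 to 1.4, starts at 0 to 0.2. Cam: steel disc of 80 mm diameter, z=3 to 19, centre 35 mm off the bolt. Gap to a bracket at the end stop: 23 mm at 0, 16 mm at 0.2; it touches at about 0.8 and pushes a bracket that is short of the end stop against it. Stiff (0.6 N m), stays where left.
- handle (a joint): Fold of the wrench handle at its knuckle (rad): 0 straight, up to 0.55 when pulled clockwise against resistance. A preloaded spring keeps it straight until about 1.1 N m acts at the knuckle (11 N at the grip); then it folds, and springs straight when let go. Clearly tripped above 0.15, forced too far above 0.45.
- bolt (a point): Point on the vertical bolt axis at the handle height, 48 mm above the bench; at x=+24, y=-129 mm of the fixture. The wrench is permanently on the bolt. Its knuckle is 45 mm from the bolt. The bolt head stands up to 61 mm above the bench.
- grip (a point): Centre of the wrench's black rubber grip, 145 mm from the bolt axis, 48 mm above the bench. The grip is a level bar 85 mm long, 24 wide, 20 high, along the line from the bolt outwards while straight (point x points to its free end); 38 mm free under it. It starts pointing to the fixture's -y side and comes towards the robot as it turns clockwise.
- latch (a joint): Angle of the hold-down arm about its vertical pivot (rad), growing anticlockwise from above: 0 open, arm pointing to the fixture's -x; 1.57 closed, arm pointing to its -y over the bracket's foot. Stops at -0.2 and 1.57. Starts closed (1.3 to 1.55). Turns easily (0.05 N m) and stays.
- pivot (a point): Point on the hold-down arm's vertical pivot axis, 45 mm above the bench; at x = -12, y = +82 mm of the fixture.
- knob (a point): Point on the axis of the round upright black knob at the end of the hold-down arm, 55 mm from the pivot axis, 45 mm above the bench. The knob is 14 mm in diameter and stands from 19 to 64 mm above the bench; the flat arm below it, 14 mm wide, is at z = 10 to 19 mm and passes over the bracket's foot.
- tape_roll: Bystander: yellow roll of tape, 100 mm diameter, 48 mm high, lying flat beyond the fixture. Origin under its centre.
- notebooks: Bystander: stack of ring notebooks 152 x 112 x 47 mm, left of the fixture. Origin under its centre.
- carton: Bystander: small carton 90 x 140 x 60 mm, at the right nearer the robot. Origin under its centre.

How it is judged:
On the way, in this order (a step that is already met when the one before it is completed fails the run):
1. the hold-down arm is swung open (below 0.35 rad) (value of joint latch below 0.35 rad), for 0.1 s.
2. the bracket's wall is against the back rail (within 5 mm and 0.1 rad) inside the pocket (x of bracket in the frame of clamp above -0.005 m and y of bracket in the frame of clamp between -0.025 and 0.004 m and angle between the x axis of bracket and the x axis of clamp, either way round below 0.1 rad), for 0.1 s.
3. with the bracket tight between cam and end stop, the wrench handle folds at its knuckle (above 0.15 rad) (value of joint handle above 0.15 rad and x of bracket in the frame of clamp above -0.005 m and y of bracket in the frame of clamp above -0.004 m and contact force between bracket and clamp above 5 N), for 0.1 s.
4. the handle is let go and straight again (below 0.05 rad) (value of joint handle below 0.05 rad), for 0.1 s.
5. the hold-down arm is swung back over the bracket's foot (above 1.3 rad) (value of joint latch above 1.3 rad), for 0.1 s.
At the end, for the whole second after the job is handed in: The bracket stands flat against back rail (within 5 mm) and end stop (within 4 mm), square within 0.06 rad, still squeezed by the cam (contact forces with the fixture above 3 N) and at rest; the wrench handle is straight (below 0.05 rad); the hold-down arm is over the bracket's foot (above 1.3 rad) (x of bracket in the frame of clamp between -0.005 and 0.004 m and y of bracket in the frame of clamp between -0.004 and 0.004 m and z of bracket in the frame of clamp below 0.004 m and angle between the x axis of bracket and the x axis of clamp, either way round below 0.06 rad and angle between bracket's own z axis and vertical below 0.06 rad and contact force between bracket and clamp above 3 N and linear speed of bracket below 0.01 m/s and value of joint handle below 0.05 rad and value of joint latch above 1.3 rad); the robot touches nothing.
It fails at once if the wrench handle is forced on far past its trip (fold above 0.45 rad) (value of joint handle above 0.45 rad).
It fails at once if the tape roll, the notebooks or the carton is shifted by more than 30 mm (distance of any of tape_roll, notebooks, carton from where it was at the start of the episode above 0.03 m).
It also fails if it takes over 72 s, if anything falls off the work surface, if the arm or the gripper's body presses on something with over 40 N, if the wrist force passes 120 N, or if a joint passes its speed limit or range.

ROBOT

A 6-joint arm with a two-finger parallel gripper is mounted at the origin on the work surface. World frame = base frame: x ahead of the robot, y to its left, z up, the work surface at z = 0. Lengths are in m, angles in rad, forces in N, time in s.
With the tool pointing down it reaches from about 0.35 to 0.775 m from the base axis. Payload 5.5 kg.
Tool frame: the origin (TCP) lies at the very end of the fingers, on their centre line; the grasp point (between the pads) lies 19 mm behind it; y points along the fingers, z is the direction in which the jaws open and shut, and the axes are right-handed (so a half turn about y gives the same grasp; the last joint's range is limited). The gripper opens to 85 mm and grips with 20 to 120 N. Pads are 22 mm wide; open, the fingers measure 114 mm over their backs; the gripper's body (76 mm by 85 mm) begins 54 mm behind the grasp point. The pads swing forward as they close: fully open they stand 13 mm farther back than shut.
Start: joints at [0.99, 0.313, 0.046, 1.304, 0, 1.431], TCP at [0.245, 0.52, 0.231] pointing down, gripper open.
Joint ranges: [-2.76, 2.76], [-0.86, 1.69], [-1.03, 1.26], [-2.2, 2.34], [-1.47, 1.5], [-3.14, 3.14]. Speed limits (rad/s): [2.57, 2.57, 3.14, 3.14, 3.14, 3.14].

INTERFACE

Orientations are given as a unit quaternion [w, x, y, z].
In Python, from workcell import env gives the robot as it stands.
- The arm moves only by the shell command python3 -m inch 'ROWS' [OPENING] [FORCE]. ROWS is JSON, a list that holds one entry, the list of rows, each a list of 4 numbers: the shift along the tool's x, y, z in mm, then the turn about the tool's y in degrees. In form: [[[tx, ty, tz, spin], ...]]. A call has 1 to 10 rows; each row is the pose to reach, as a shift and turn from the pose commanded when the call began, along the tool's axes at that moment; what a row does not reach only later rows make up. A row lasts 1/10 s, in which the tool goes at most 50 mm and 8.59 degrees, less where a joint would pass 70% of its speed; a pose out of reach is approached as far as the arm can. A call with a gripper value outside its range is refused whole. OPENING is the finger opening in mm, from 0 to 85.4, set as the call begins (- or left out, the last holds). The fingers move at their own pace and stop on an object; FORCE is the grip in N (left out, the last holds). Time passes only in rows, so rows that repeat a pose let the fingers close. It gives the time, the measured TCP pose, the force and the opening at its end, in the units of the state.
- env.get_state(): the state, without advancing time (a new reading comes with each control period).
- env.read_camera(name): name is "scene" or "side" or "wrist"; returns the picture (400x640x3 uint8, blue, green, red); there is no depth.
- env.camera_model(name): a dict with "fx", "fy", "cx", "cy" (pixels), "R" (3x3) and "t" (3): a world point X has camera coordinates R X + t; the wrist camera has in their place "mount" (4x4, takes a point from camera to tool coordinates, whose origin is the TCP and whose axes are the tool frame's). Camera axes: x right, y down, z forward; pixel columns grow to the right and rows downward; lengths in m; the calibration is good to about 2 mm. A picture is of the moment at which its call begins: read the wrist's pose just before it. camera_model takes no time and is no camera call.
- env.hand_in(): hands the job in, once; it reports no verdict.
The state is a dict: "clock": time; "joint_pos": joint angles; "qvel": joint speeds; "tau": joint torques, N m; "tcp_pos": TCP position; "orientation": TCP orientation; "wrist_force": force on the tool from outside, world axes, zero at the start; "ft_torque": the same for the moment, N m; "finger_gap": finger opening in m.
Only numpy, scipy, OpenCV 4.12 (cv2) and the standard library are available. Lean on these libraries where they do the work, as an engineer would, in place of code of your own. Each camera call takes 0.05 s, during which the arm holds its last target.

## Working session

There is one attempt and no reset: what is moved stays moved. The work goes in short steps, Python scripts to look and compute and a shell command to move; the robot and the scene stay as the last step left them, time stands still between calls to the robot, and variables do not carry over. Pictures are saved under pics/ and viewed, and the job is handed in when it is done.

```bash
ls -la; mkdir -p pics
python3 - <<'E'
from workcell import env
import cv2
s=env.get_state()
print({k:(v if not hasattr(v,'tolist') else v.tolist()) for k,v in s.items()})
for n in ["scene","side","wrist"]:
    cv2.imwrite(f"pics/{n}0.png",env.read_camera(n)); print(n,env.camera_model(n))
E
```

```text
total 12
drwxr-xr-x  3 agent agent 4096 Dec  6 20:37 .
drwxr-xr-x 23 root  root  4096 Dec  6 20:37 ..
drwxr-xr-x  2 agent agent 4096 Dec  6 20:37 pics
{'clock': 0.0, 'joint_pos': [0.9904014282716055, 0.31400898759072293, 0.04498798825580238, 1.303579561812884, 2.754405577092254e-05, 1.4311864676265855], 'qvel': [-0.00025608694482511657, 0.00037569543826670846, 0.0002167411223664468, 0.0005541859942478813, 0.0016617448175065485, -0.0012296457859779144], 'tau': [-0.0025370960065629333, -48.06284308433533, 29.853272438049316, 0.019410233362577856, -0.00017956299871002557, 1.7415764830275293e-07], 'tcp_pos': [0.24505483650659318, 0.5196174866743855, 0.23040765413374853], 'orientation': [-0.6894092268867515, 0.6905963689033943, -0.1548162724264201, 0.15434861493660074], 'wrist_force': [-0.4188201225944515, 0.2068400196183564, -0.3888681626499559], 'ft_torque': [-0.0451537935838418, -0.02618396763751523, -0.02254101234954933], 'finger_gap': 0.0856389537560236}
scene {'fx': 391.89511171798256, 'fy': 391.89511171798256, 'cx': 317.85179726792546, 'cy': 195.23377566318723, 'R': array([[ 0.6994
[... 257 characters left out ...]
75548564, 'cy': 196.98080835795204, 'R': array([[ 0.98807179, -0.15391828, -0.00482694],
       [-0.11941988, -0.74606738, -0.65507432],
       [ 0.09722669,  0.64783688, -0.75554903]]), 't': array([-0.56837282,  0.13189224,  1.13235223])}
wrist {'fx': 289.78070492959574, 'fy': 289.78070492959574, 'cx': 321.9453992429692, 'cy': 199.63132560387606, 'mount': array([[ 6.65644066e-04,  9.62088563e-01,  2.72736418e-01,
        -6.82823334e-02],
       [ 2.01345786e-04, -2.72736602e-01,  9.62088720e-01,
        -1.42516211e-01],
       [ 9.99999758e-01, -5.85494319e-04, -3.75257979e-04,
         1.39948507e-03],
       [ 0.00000000e+00,  0.00000000e+00,  0.00000000e+00,
         1.00000000e+00]])}
```

View pics/scene0.png

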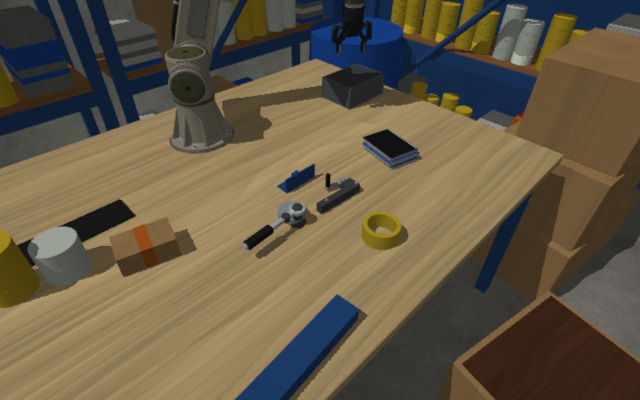

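View pics/side0.png

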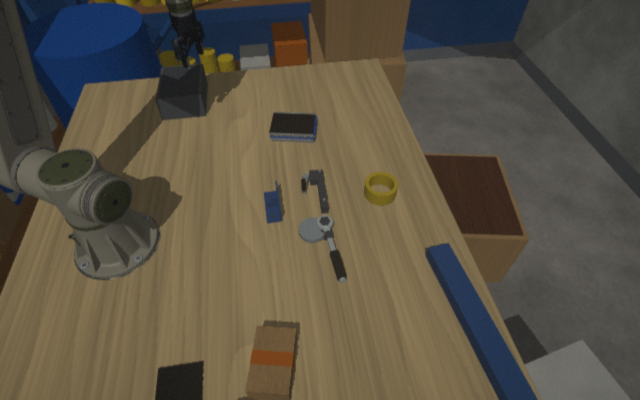

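View pics/wrist0.png

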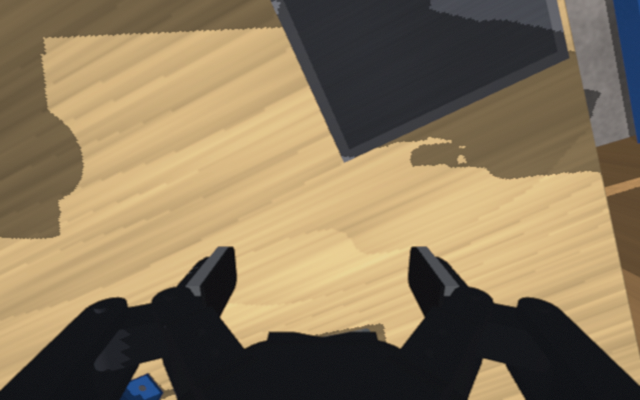

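```bash
cat > h.py <<'E'
import numpy as np, cv2
from scipy.spatial.transform import Rotation as Ro
from workcell import env
def tool():
    s=env.get_state(); q=np.array(s['orientation']); R=Ro.from_quat(q[[1,2,3,0]]).as_matrix()
    return R,np.array(s['tcp_pos']),s
def cam(n,rt=None):
    m=env.camera_model(n); K=(m['fx'],m['fy'],m['cx'],m['cy'])
    if n=='wrist':
        R,p=rt; M=np.array(m['mount']); Rc=R@M[:3,:3]; c=R@M[:3,3]+p
        return K,Rc.T,-Rc.T@c
    return K,np.array(m['R']),np.array(m['t'])
def proj(C,X):
    K,R,t=C; x=np.atleast_2d(X)@R.T+t
    return np.c_[K[0]*x[:,0]/x[:,2]+K[2],K[1]*x[:,1]/x[:,2]+K[3]]
def ray(C,uv):
    K,R,t=C; d=R.T@np.array([(uv[0]-K[2])/K[0],(uv[1]-K[3])/K[1],1]); return -R.T@t,d
def onz(C,uv,z):
    c,d=ray(C,uv); return c+d*(z-c[2])/d[2]
def tri(C1,u1,C2,u2):
    c1,d1=ray(C1,u1);c2,d2=ray(C2,u2); A=np.c_[d1,-d2]; s=np.linalg.lstsq(A,c2-c1,rcond=None)[0]
    a=c1+d1*s[0];b=c2+d2*s[1]; return (a+b)/2,np.linalg.norm(a-b)
def crop(img,x0,y0,w,h,f,name):
    c=cv2.resize(img[y0:y0+h,x0:x0+w],None,fx=f,fy=f,interpolation=cv2.INTER_CUBIC); cv2.imwrite(name,c)
E
python3 - <<'E'
from h import *
a=cv2.imread('pics/scene0.png');b=cv2.imread('pics/side0.png')
crop(a,230,130,180,130,4,'pics/scene0c.png'); crop(b,240,150,130,140,4,'pics/side0c.png')
R,p,s=tool(); print(R.round(3))
E
```

```text
[[ 0.904 -0.001  0.427]
 [-0.427 -0.001  0.904]
 [-0.    -1.    -0.001]]
```

View pics/scene0c.png

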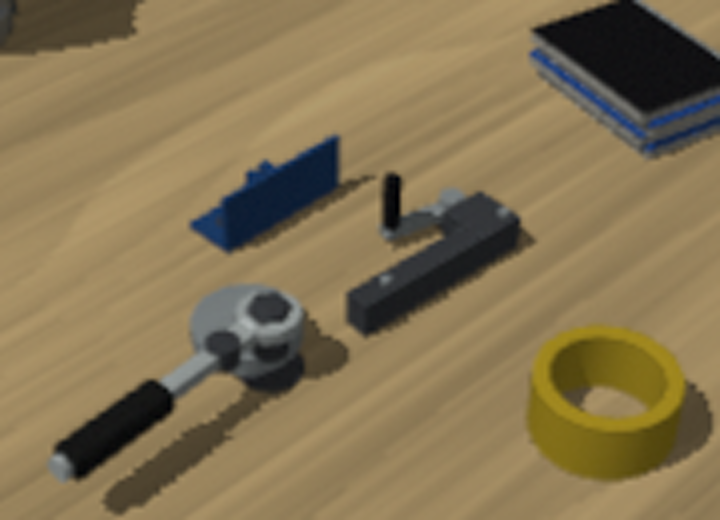

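View pics/side0c.png

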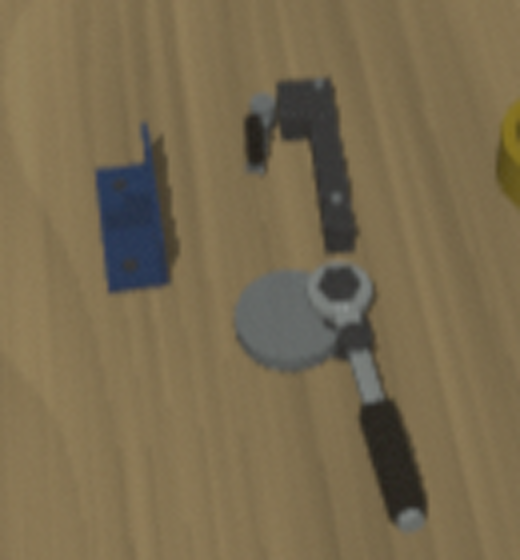

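Run:
```python
from h import *
A=cam('scene');B=cam('side')
a=lambda u,v:(230+u/4,130+v/4); b=lambda u,v:(240+u/4,150+v/4)
for n,p,q in [('bolt head',(270,305),(341,280)),('grip end',(62,465),(410,518)),('knob top',(393,178),(254,118)),('wall top far',(338,138),(145,125)),('wall top near',(225,200),(166,250)),('bracket foot near corner',(230,250),(168,283)),('stop corner',(480,195),(278,82)),('rail far corner',(519,215),(330,80)),('rail near outer',(367,318),(355,236)),('rail near inner',(348,292),(325,236))]:
    X,e=tri(A,a(*p),B,b(*q)); print(n,X.round(3),round(e,4))
def bolt(u,z): print(u,onz(B,b(*u),z).round(3))
for u in [(97,170),(110,291),(168,283),(155,165)]: bolt(u,0.004)
print('tape',onz(B,(380,180),.048),'nb',onz(B,(294,125),.047),'carton',onz(B,(272,355),.06))
```

```text
bolt head [ 0.587 -0.053  0.057] 0.0011
grip end [ 0.6   -0.237  0.046] 0.0001
knob top [0.546 0.106 0.06 ] 0.0017
wall top far [0.464 0.128 0.043] 0.001
wall top near [0.469 0.005 0.046] 0.0055
bracket foot near corner [ 0.467  0.011 -0.003] 0.0009
stop corner [0.574 0.176 0.024] 0.0032
rail far corner [0.615 0.172 0.027] 0.0018
rail near outer [0.609 0.017 0.016] 0.0005
rail near inner [0.586 0.018 0.022] 0.0044
(97, 170) [0.423 0.124 0.004]
(110, 291) [0.425 0.004 0.004]
(168, 283) [0.467 0.005 0.004]
(155, 165) [0.468 0.122 0.004]
tape [0.77864403 0.07966097 0.048     ] nb [0.54899502 0.3855358  0.047     ] carton [ 0.41114727 -0.40114991  0.06      ]
```

```bash
python3 -m inch '[[[30,5,-15,0],[75,10,-35,0],[120,10,-56,0],[165,20,-78,0],[210,20,-99,0],[255,20,-120,0],[300,20,-141,0],[345,20,-162,0],[390,20,-183,0],[435,20,-204,0]]]' 85; python3 -m inch '[[[40,5,-19,-8],[80,10,-38,-16],[115,10,-54,-22],[135,10,-63,-25],[140,10,-66,-25.3],[140,10,-66,-25.3],[140,10,-66,-25.3]]]'
python3 - <<'E'
from h import *
R,p,s=tool(); im=env.read_camera('wrist'); cv2.imwrite('pics/w1.png',im); np.savez('w1.npz',R=R,p=p); print(R.round(3),p,s['clock'],s['joint_pos'])
E
```

```text
clock: 1.15
tcp_pos: [0.5526, 0.1482, 0.2111]
orientation: [0.69, -0.69, 0.155, -0.155]
wrist_force: [0.6, 1.1, -0.1]
finger_gap: 0.0853
clock: 1.85
tcp_pos: [0.6494, 0.0314, 0.2011]
orientation: [0.707, -0.707, 0.0, 0.001]
wrist_force: [-0.7, -1.1, 0.3]
finger_gap: 0.085
[[ 1.    -0.001 -0.001]
 [ 0.001  0.001  1.   ]
 [-0.001 -1.     0.001]] [0.64940286 0.03141345 0.20112064] 1.85 [-7.52459614e-02  4.72186599e-01  2.08283435e-01  1.30792377e+00
  4.77704708e-04 -7.59835379e-02]
```

View pics/w1.png

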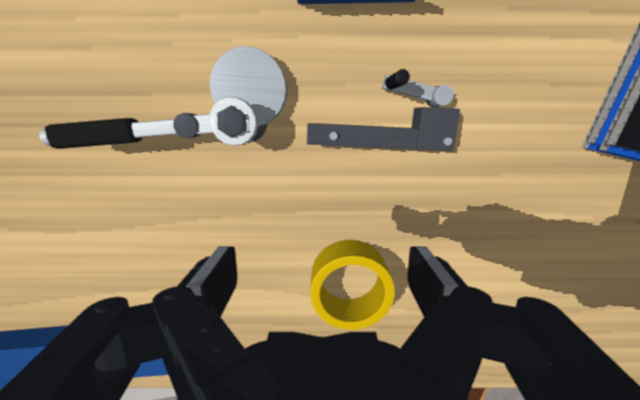

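Run:
```python
from h import *
im=cv2.imread('pics/w1.png'); crop(im,20,0,200,200,4,'pics/w1a.png'); crop(im,200,30,130,130,5,'pics/w1b.png'); crop(im,295,55,175,110,4.5,'pics/w1c.png')
```

```text
(no output)
```

View pics/w1b.png

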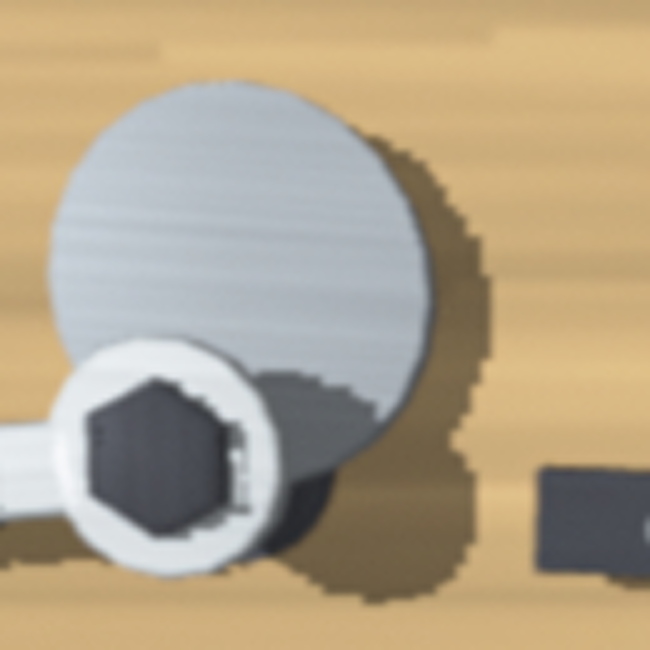

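View pics/w1c.png

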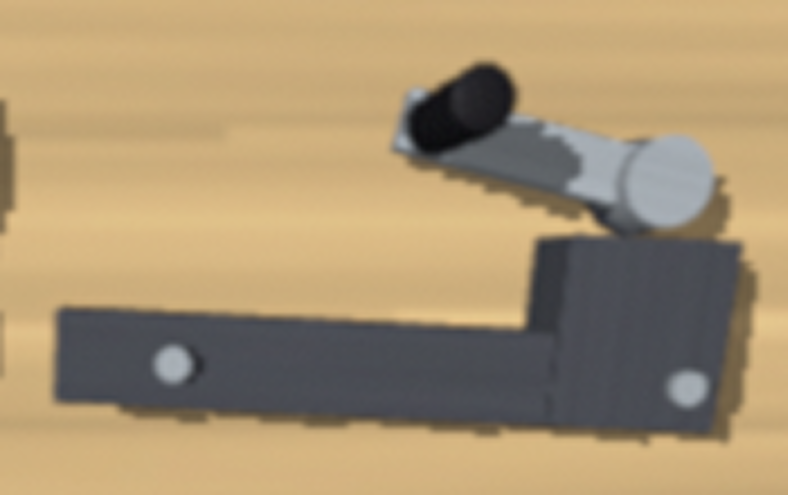

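```bash
cat > fit.py <<'E'
from h import *
def rigid(F,W):
    F=np.array(F,float);W=np.array(W,float);f0=F.mean(0);w0=W.mean(0)
    a=F-f0;b=W-w0; th=np.arctan2((a[:,0]*b[:,1]-a[:,1]*b[:,0]).sum(),(a*b).sum()); c,s=np.cos(th),np.sin(th);R=np.array([[c,-s],[s,c]])
    t=w0-R@f0; return th,t,(F@R.T+t-W)
E
python3 - <<'E'
from fit import *
d=np.load('w1.npz');C=cam('wrist',(d['R'],d['p']))
c=lambda u,v:(295+u/4.5,55+v/4.5); b=lambda u,v:(200+u/5,30+v/5)
F=[(22.5,-58),(44.5,-58),(44.5,100),(0,100),(0,60),(24,-129)]
P=[(c(57,308),.03),(c(55,400),.03),(c(712,432),.03),(c(742,243),.03),(c(571,236),.03),(b(157,457),.061)]
W=[onz(C,u,z)[:2]*1000 for u,z in P]
th,t,e=rigid(F,W); print('yaw',th,'org',t,'\n',e.round(1)); cc,s=np.cos(th),np.sin(th);R=np.array([[cc,-s],[s,cc]])
np.savez('fix.npz',th=th,t=t,R=R)
inv=lambda w:(np.array(w)-t)@R
print('knob',onz(C,c(485,93),.064)*1000,inv(onz(C,c(485,93),.064)[:2]*1000),'pivotW',R@[-12,82]+t)
k=inv(onz(C,c(485,93),.064)[:2]*1000)-[-12,82]; print('latch angle',np.arctan2(-k[1],-k[0])*1, np.hypot(*k))
cc=inv(onz(C,b(240,268),.019)[:2]*1000); print('cam ctr',cc, cc-[24,-129])
for u in [(45,136),(138,129)]: print('grip',u,inv(onz(C,u,.048)[:2]*1000),onz(C,u,.048))
print('tape',onz(C,(352,292),.048))
for u in [(298,2),(415,2)]: print('br',onz(C,u,.05))
E
```

```text
yaw -0.05009516208662225 org [567.58091383  76.1000494 ] 
 [[-0.3 -0.3]
 [ 0.6 -0.7]
 [ 1.   0.4]
 [-0.4  1. ]
 [-0.9  0.5]
 [ 0.1 -1. ]]
knob [545.46422502 104.63656994  64.        ] [-23.51788721  27.3932457 ] pivotW [559.70205324 158.59807092]
latch angle 1.36291911121768 55.80823721637893
cam ctr [ -14.14638539 -121.97687054] [-38.14638539   7.02312946]
grip (45, 136) [  47.66497324 -318.13058824] [ 0.59925595 -0.24401823  0.048     ]
grip (138, 129) [  36.17646786 -224.66932216] [ 0.59246186 -0.15009893  0.048     ]
tape [0.77712129 0.06734054 0.048     ]
br [0.48335447 0.01114981 0.05      ]
br [0.48332192 0.11448718 0.05      ]
```

View pics/w1a.png

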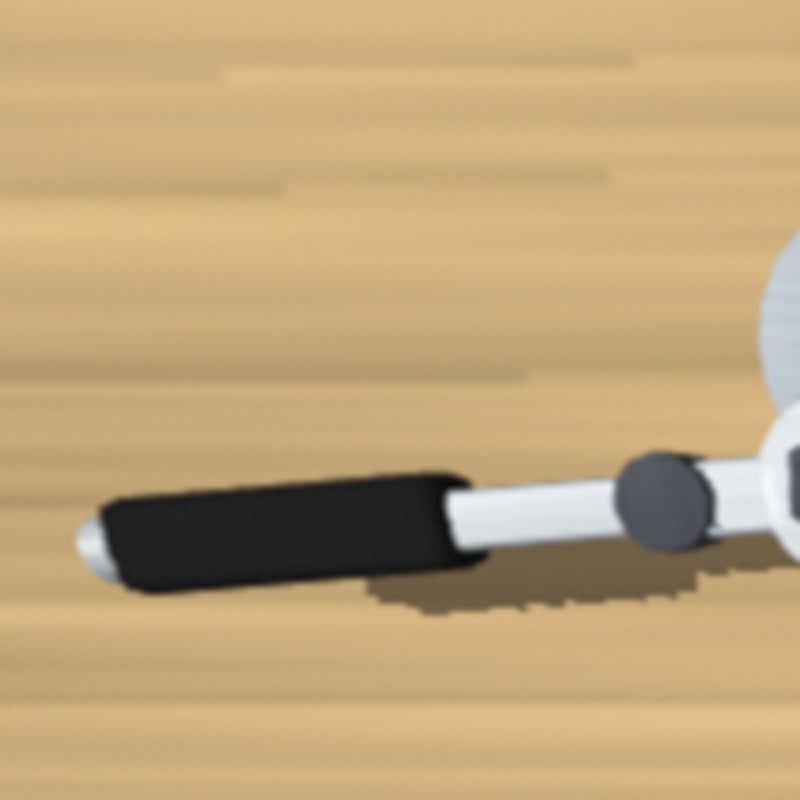

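```bash
python3 -m inch '[[[-35,30,25,0],[-70,60,50,0],[-95,85,68,0],[-104,105,73,0],[-104,125,73,0],[-104,140,73,0],[-104,150,73,0],[-104,157,73,0],[-104,158,73,0],[-104,158,73,0]]]' 36 20
python3 - <<'E'
from h import *
R,p,s=tool(); im=env.read_camera('wrist'); cv2.imwrite('pics/w2.png',im); print(p)
im=env.read_camera('side');crop(im,220,120,150,150,4,'pics/s2.png')
E
```

```text
clock: 2.9
tcp_pos: [0.5464, 0.1036, 0.0437]
orientation: [0.707, -0.707, -0.001, 0.0]
wrist_force: [0.2, 0.1, -0.4]
finger_gap: 0.0359
[0.54640548 0.10363346 0.04368719]
```

View pics/w2.png

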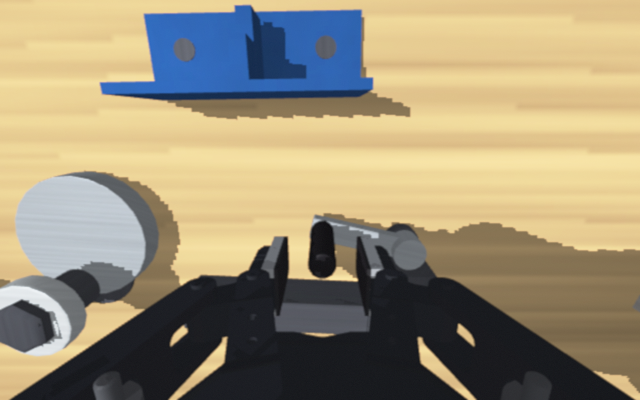

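View pics/s2.png

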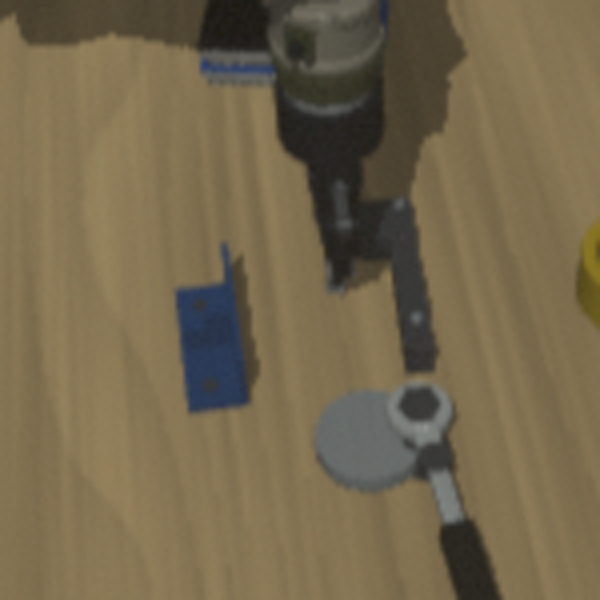

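Run:
```python
from fit import *
R,p,s=tool(); C=cam('wrist',(R,p)); im=cv2.imread('pics/w2.png')
print('knob',onz(C,(322,264),.064))
crop(im,80,0,320,130,2.5,'pics/w2a.png')
```

```text
knob [0.54511486 0.10427511 0.064     ]
```

View pics/w2a.png

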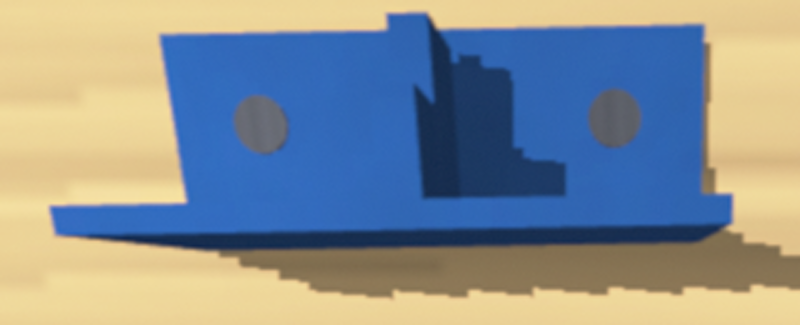

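```bash
cat > bk.py <<'E'
from fit import *
def bracket(C,P): # list of (uv,z,(fx,fy))
    W=[onz(C,u,z)[:2]*1000 for u,z,f in P]; return rigid([f for u,z,f in P],W)
E
python3 - <<'E'
from bk import *
R,p,s=tool(); C=cam('wrist',(R,p)); c=lambda u,v:(80+u/2.5,v/2.5)
th,t,e=bracket(C,[(c(50,206),.05,(17.5,-60)),(c(732,194),.05,(17.5,60)),(c(55,236),.05,(22.5,-60)),(c(732,222),.05,(22.5,60)),(c(160,34),.005,(-22.5,-60)),(c(704,25),.005,(-22.5,60))])
print('bracket',th,t,e.round(1))
E
python3 -m inch '[[[0,0,0,0],[0,0,0,0],[0,0,0,0],[0,0,0,0]]]' 0 20
python3 -m inch '[[[-5,0,2,0],[-10.6,0,4.8,0],[-19.9,0,10.8,0],[-27.8,0,18.5,0],[-34,0,27.7,0],[-38.4,0,38,0],[-40.6,0,49,0],[-41,0,54,0],[-41,0,54,0]]]'
```

```text
bracket 0.016279877849745075 [445.63837743  66.42081824] [[-0.1 -0.1]
 [-0.1  0.2]
 [-0.   0.1]
 [ 0.3  0.1]
 [ 0.  -0.3]
 [-0.2  0. ]]
clock: 3.4
tcp_pos: [0.5467, 0.1035, 0.0439]
orientation: [0.707, -0.707, -0.001, -0.0]
wrist_force: [-0.9, 0.8, 4.0]
finger_gap: 0.0128
clock: 4.3
tcp_pos: [0.5025, 0.1579, 0.0429]
orientation: [0.707, -0.707, 0.001, 0.002]
wrist_force: [-6.3, -0.8, 7.2]
finger_gap: 0.0135
```

```bash
python3 -m inch '[[[0,0,0,0],[0,0,0,0],[0,-20,0,0],[0,-50,0,0],[0,-80,0,0],[0,-80,0,0],[0,-80,0,0]]]' 36
python3 - <<'E'
from h import *
R,p,s=tool(); im=env.read_camera('wrist'); cv2.imwrite('pics/w3.png',im); print(p,R.round(3)); np.savez('w3.npz',R=R,p=p)
E
```

```text
clock: 5.0
tcp_pos: [0.5061, 0.1575, 0.1238]
orientation: [0.707, -0.707, -0.001, -0.001]
wrist_force: [-0.0, -0.0, -0.4]
finger_gap: 0.0359
[0.50607639 0.15752428 0.12381692] [[ 1.     0.002 -0.001]
 [ 0.001  0.001  1.   ]
 [ 0.002 -1.     0.001]]
```

View pics/w3.png

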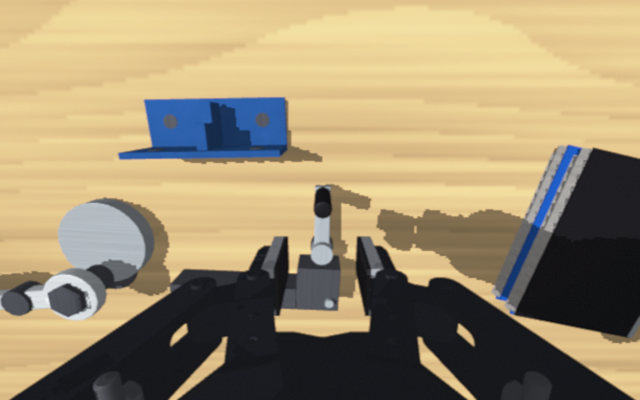

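```bash
python3 -m inch '[[[-20,0,-30,-0.9],[-45,0,-66,-0.9],[-62,0,-91,-0.9],[-62,25,-91,-0.9],[-62,60,-91,-0.9],[-62,90,-91,-0.9],[-62,105,-91,-0.9],[-62,112,-91,-0.9],[-62,112,-91,-0.9]]]' 36
python3 - <<'E'
from h import *
R,p,s=tool(); im=env.read_camera('wrist'); cv2.imwrite('pics/w4.png',im); print(p,R.round(3),s['wrist_force'])
E
```

```text
clock: 5.95
tcp_pos: [0.4416, 0.0664, 0.0097]
orientation: [0.707, -0.707, -0.005, 0.007]
wrist_force: [0.6, 0.7, 0.4]
finger_gap: 0.0362
[0.44159933 0.0664079  0.0097361 ] [[ 1.    -0.004 -0.016]
 [ 0.016  0.     1.   ]
 [-0.004 -1.     0.   ]] [0.55429595 0.73844886 0.35403738]
```

View pics/w4.png

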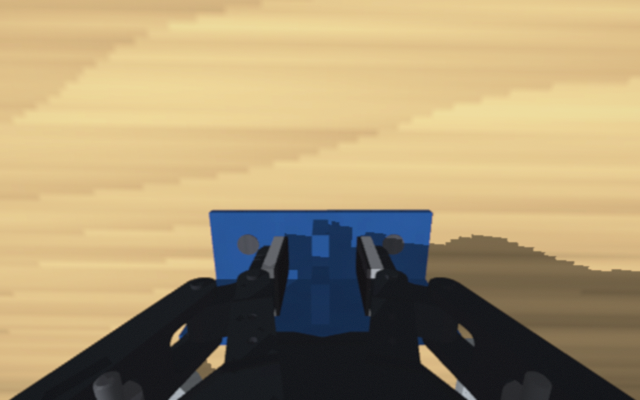

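```bash
python3 -m inch '[[[0,0,0,0],[0,0,0,0],[0,0,0,0],[0,0,0,0]]]' 0 50
python3 -m inch '[[[10,0,0,0],[25,0,0,1],[40,0,0,2],[55,0,1,3],[70,0,1,3.8],[85,0,1.5,3.8],[97,0,1.7,3.8],[107,0,1.7,3.8],[112,0,1.7,3.8],[112,0,1.7,3.8]]]'
python3 - <<'E'
from h import *
R,p,s=tool(); im=env.read_camera('wrist'); cv2.imwrite('pics/w5.png',im); print(p,R.round(3),s['wrist_force']); np.savez('w5.npz',R=R,p=p)
crop(env.read_camera('side'),220,120,150,150,4,'pics/s5.png')
E
```

```text
clock: 6.4
tcp_pos: [0.4442, 0.0664, 0.0123]
orientation: [-0.707, 0.707, 0.007, -0.005]
wrist_force: [-1.1, -0.5, 5.9]
finger_gap: 0.0069
clock: 7.4
tcp_pos: [0.5542, 0.0701, 0.0123]
orientation: [0.707, -0.707, 0.018, -0.017]
wrist_force: [-5.3, 0.3, 11.3]
finger_gap: 0.0072
[0.55416172 0.0700584  0.01231085] [[ 0.999 -0.002  0.05 ]
 [-0.05   0.     0.999]
 [-0.002 -1.    -0.   ]] [-5.29277151  0.29083038 11.32588112]
```

View pics/w5.png

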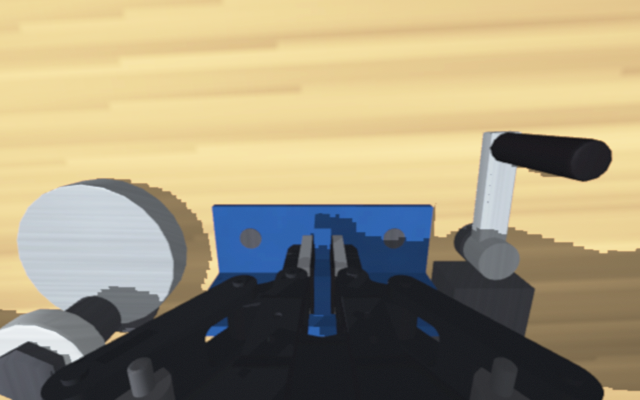

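View pics/s5.png

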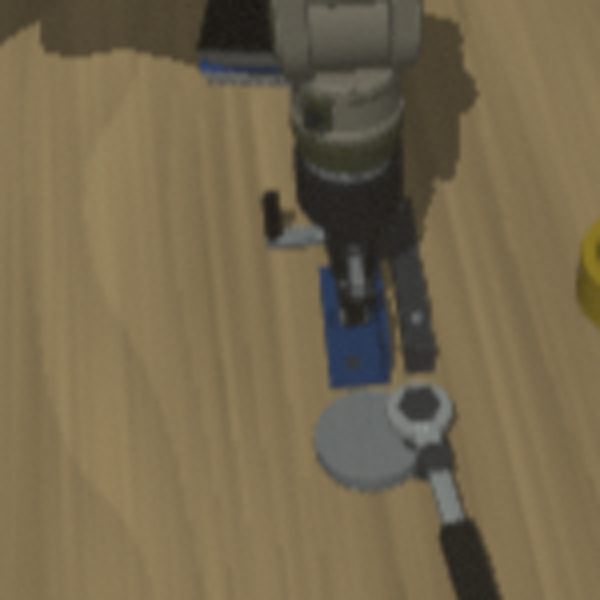

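```bash
python3 -m inch '[[[4,0,0,0],[7,0,0,0],[7,0,0,0]]]' ; python3 -m inch '[[[1,0,0,0],[2,0,0,0],[3,0,0,0],[3,0,0,0]]]'; python3 -m inch '[[[1,0,0,0],[2,0,0,0],[2,0,0,0]]]'
```

```text
clock: 7.8
tcp_pos: [0.5602, 0.0699, 0.0124]
orientation: [0.707, -0.707, 0.019, -0.016]
wrist_force: [-7.5, 0.6, 13.5]
finger_gap: 0.007
clock: 8.2
tcp_pos: [0.5625, 0.0698, 0.0124]
orientation: [0.707, -0.707, 0.019, -0.016]
wrist_force: [-9.6, 0.5, 14.6]
finger_gap: 0.0071
clock: 8.5
tcp_pos: [0.5644, 0.0697, 0.0124]
orientation: [0.707, -0.707, 0.019, -0.016]
wrist_force: [-9.1, 0.4, 14.4]
finger_gap: 0.0071
```

```bash
python3 -m inch '[[[1,0,0,0],[2,0,0,0],[2,0,0,0]]]' ; python3 -m inch '[[[1,0,0,0],[2,0,0,0],[2,0,0,0]]]'
```

```text
clock: 8.8
tcp_pos: [0.5658, 0.0696, 0.0124]
orientation: [0.707, -0.707, 0.019, -0.016]
wrist_force: [-10.9, 0.3, 16.2]
finger_gap: 0.007
clock: 9.1
tcp_pos: [0.5659, 0.0696, 0.0124]
orientation: [-0.707, 0.707, -0.02, 0.014]
wrist_force: [-16.5, 0.2, 21.1]
finger_gap: 0.0071
```

```bash
python3 -m inch '[[[-2,0,0,0],[-2,0,0,0],[-2,0,0,0],[-2,-30,0,0],[-2,-70,0,0],[-2,-110,0,0],[-2,-130,0,0],[-2,-130,0,0]]]' 30
python3 - <<'E'
from h import *
R,p,s=tool(); im=env.read_camera('wrist'); cv2.imwrite('pics/w6.png',im); print(p,R.round(3),s['wrist_force']); np.savez('w6.npz',R=R,p=p)
crop(im,0,90,640,310,1.25,'pics/w6a.png')
E
```

```text
clock: 9.9
tcp_pos: [0.572, 0.0691, 0.145]
orientation: [0.707, -0.707, 0.015, -0.02]
wrist_force: [-0.3, 1.0, -0.0]
finger_gap: 0.0297
[0.57201877 0.06913284 0.14503608] [[ 0.999  0.007  0.05 ]
 [-0.05  -0.     0.999]
 [ 0.007 -1.     0.   ]] [-0.27009944  0.95005143 -0.02904076]
```

View pics/w6.png

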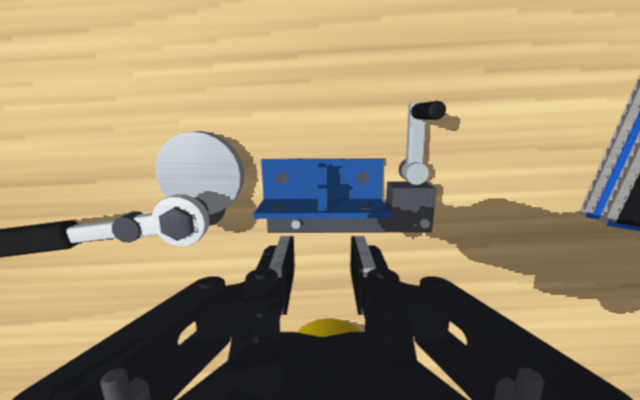

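```bash
python3 -m inch '[[[10,0,-40,0],[24,0,-85,-2],[37,0,-130,-4],[49,0,-175,-6],[60,0,-220,-7.2],[68,0,-250,-7.2],[68,0,-262,-7.2],[68,30,-262,-7.2],[68,60,-262,-7.2],[68,60,-262,-7.2]]]' 0 30
python3 - <<'E'
from h import *
R,p,s=tool(); im=env.read_camera('wrist'); cv2.imwrite('pics/w7.png',im); print(p,R.round(3),s['wrist_force']); np.savez('w7.npz',R=R,p=p)
E
```

```text
clock: 10.95
tcp_pos: [0.6197, -0.1935, 0.0751]
orientation: [0.708, -0.705, -0.023, 0.03]
wrist_force: [-0.7, 0.8, -0.9]
finger_gap: 0.0001
[ 0.61972044 -0.19349434  0.0751492 ] [[ 0.997 -0.01  -0.076]
 [ 0.076  0.005  0.997]
 [-0.01  -1.     0.006]] [-0.74593528  0.84924231 -0.88574793]
```

View pics/w7.png

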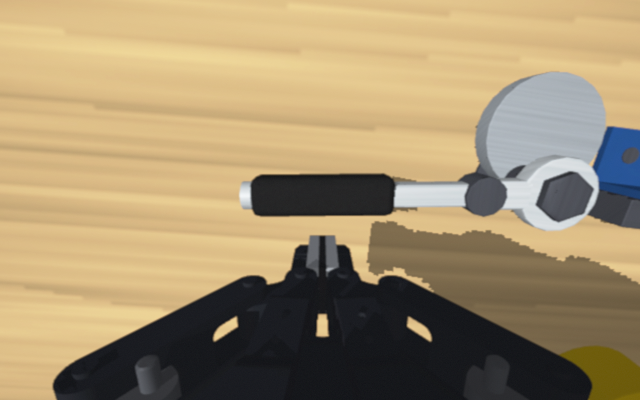

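Run:
```python
from h import *
d=np.load('w7.npz');R,p=d['R'],d['p'];C=cam('wrist',(R,p))
for u,z in [((322,215),.048),((322,175),.058),((250,195),.058),((393,195),.058),((567,193),.061),((486,194),.058)]:
    X=onz(C,u,z); print(u,X.round(4),'tool',(R.T@(X-p)*1000).round(1))
```

```text
(322, 215) [ 0.6097 -0.1934  0.048 ] tool [-9.7 27.2  0.7]
(322, 175) [ 0.5829 -0.1955  0.058 ] tool [-36.7  17.5   0.7]
(250, 195) [ 0.5974 -0.2355  0.058 ] tool [-25.2  17.2 -40.3]
(393, 195) [ 0.5914 -0.1541  0.058 ] tool [-25.1  17.6  41.3]
(567, 193) [ 0.5823 -0.0574  0.061 ] tool [-26.8  15.2 138.5]
(486, 194) [ 0.5869 -0.101   0.058 ] tool [-25.5  17.9  94.6]
```

```bash
python3 -m inch '[[[10,5,0,0],[10,25,0,0],[10,40,0,0],[10,40,0,0]]]'; python3 -m inch '[[[-5,0,0,0],[-8,0,0,0],[-8,0,0,0]]]'
```

```text
clock: 11.4
tcp_pos: [0.6341, -0.1942, 0.0405]
orientation: [0.707, -0.706, -0.027, 0.027]
wrist_force: [0.1, 0.3, 0.3]
finger_gap: -0.0005
clock: 11.7
tcp_pos: [0.6263, -0.196, 0.0427]
orientation: [-0.706, 0.707, 0.027, -0.026]
wrist_force: [-0.2, 0.2, 0.9]
finger_gap: -0.0003
```

```bash
python3 -m inch '[[[0,5,0,0],[0,9,0,0],[-4,9,0,0],[-7,9,0,0],[-7,9,0,0]]]'; python3 -m inch '[[[-8,0,-1,2.9],[-15,0,-1.6,5.7],[-22,0,-1.7,8.6],[-29,0,-1.7,11.5],[-36.5,0,-1,14.3],[-44,0,-0.3,17.2],[-51,0,1,20],[-58,0,2.5,22.9],[-58,0,2.5,22.9]]]'
python3 - <<'E'
from h import *
R,p,s=tool(); im=env.read_camera('wrist'); cv2.imwrite('pics/w8.png',im); print(p,R.round(3),s['wrist_force']); np.savez('w8.npz',R=R,p=p)
E
```

```text
clock: 12.2
tcp_pos: [0.6185, -0.1962, 0.0322]
orientation: [0.707, -0.706, -0.027, 0.027]
wrist_force: [-0.4, 0.5, -0.0]
finger_gap: 0.0
clock: 13.1
tcp_pos: [0.5609, -0.1984, 0.0326]
orientation: [-0.698, 0.698, -0.114, 0.114]
wrist_force: [-0.1, -1.0, -0.4]
finger_gap: -0.0002
[ 0.56088288 -0.19836626  0.03261756] [[ 0.948  0.001  0.319]
 [-0.319 -0.     0.948]
 [ 0.001 -1.    -0.   ]] [-0.14222279 -1.0345881  -0.43874915]
```

View pics/w8.png

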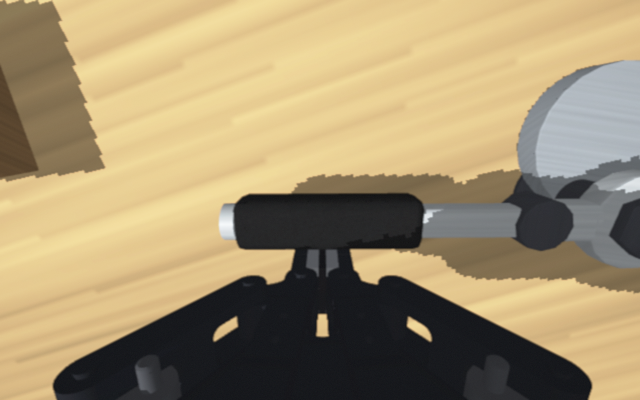

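```bash
python3 -m inch '[[[-8,0,-1,2.9],[-15,0,-1.6,5.7],[-22,0,-1.7,8.6],[-29,0,-1.7,11.5],[-36.5,0,-1,14.3],[-36.5,0,-1,14.3]]]'; python3 -m inch '[[[-4,0,0,1.4],[-8,0,-1,2.9],[-8,0,-1,2.9]]]'
python3 - <<'E'
from h import *
R,p,s=tool(); im=env.read_camera('wrist'); cv2.imwrite('pics/w9.png',im); print(p,R.round(3),s['wrist_force'],R.T@s['wrist_force']); np.savez('w9.npz',R=R,p=p)
E
```

```text
clock: 13.75
tcp_pos: [0.5264, -0.1879, 0.0327]
orientation: [-0.678, 0.679, -0.199, 0.2]
wrist_force: [0.9, -0.9, 1.3]
finger_gap: -0.0
clock: 14.05
tcp_pos: [0.5198, -0.1846, 0.0328]
orientation: [-0.673, 0.673, -0.216, 0.218]
wrist_force: [1.7, -2.9, -0.6]
finger_gap: 0.0
[ 0.51976299 -0.18458713  0.03280038] [[ 0.812  0.002  0.584]
 [-0.584 -0.001  0.812]
 [ 0.002 -1.     0.   ]] [ 1.71366052 -2.93674005 -0.60012756] [ 3.10462393  0.60646672 -1.38373985]
```

View pics/w9.png

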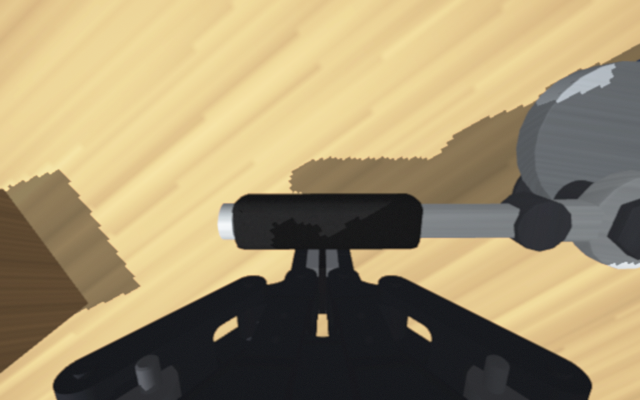

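```bash
python3 -m inch '[[[-4,0,0,1.4],[-8,0,-1,2.9],[-8,0,-1,2.9]]]'; python3 -m inch '[[[-4,0,0,1.4],[-8,0,-1,2.9],[-8,0,-1,2.9]]]'
python3 - <<'E'
from h import *
R,p,s=tool(); im=env.read_camera('wrist'); cv2.imwrite('pics/w10.png',im); print(p,R.round(3),s['wrist_force'],R.T@s['wrist_force'])
E
```

```text
clock: 14.4
tcp_pos: [0.5123, -0.1805, 0.0328]
orientation: [-0.667, 0.667, -0.233, 0.234]
wrist_force: [1.6, -3.0, 2.1]
finger_gap: -0.0
clock: 14.7
tcp_pos: [0.5061, -0.1768, 0.0328]
orientation: [-0.661, 0.661, -0.25, 0.252]
wrist_force: [3.9, -4.7, -0.6]
finger_gap: 0.0002
[ 0.50613703 -0.17675232  0.03284477] [[ 0.748  0.003  0.663]
 [-0.663 -0.002  0.748]
 [ 0.003 -1.     0.   ]] [ 3.85891092 -4.74810707 -0.57806765] [ 6.03565061  0.59562629 -0.99298915]
```

View pics/w10.png

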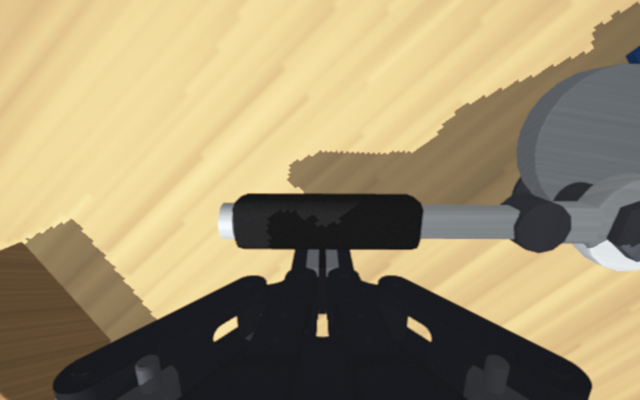

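```bash
python3 -m inch '[[[-3,0,0,1],[-6,0,-0.7,2.2],[-6,0,-0.7,2.2]]]'; python3 -m inch '[[[-3,0,0,1],[-6,0,-0.7,2.2],[-6,0,-0.7,2.2]]]'
python3 - <<'E'
from h import *
R,p,s=tool(); im=env.read_camera('wrist'); cv2.imwrite('pics/w11.png',im); print(p,R.round(3),s['wrist_force'],R.T@s['wrist_force'])
E
```

```text
clock: 15.05
tcp_pos: [0.5028, -0.1748, 0.033]
orientation: [-0.655, 0.657, -0.261, 0.266]
wrist_force: [7.8, -8.6, -5.8]
finger_gap: 0.0003
clock: 15.35
tcp_pos: [0.4981, -0.1716, 0.033]
orientation: [-0.65, 0.652, -0.274, 0.279]
wrist_force: [7.9, -9.7, -6.5]
finger_gap: 0.0
[ 0.49814018 -0.17158178  0.03302453] [[ 0.695  0.005  0.719]
 [-0.719 -0.005  0.695]
 [ 0.007 -1.     0.   ]] [ 7.90420217 -9.73332804 -6.47751874] [12.444363    6.56875717 -1.07777291]
```

View pics/w11.png

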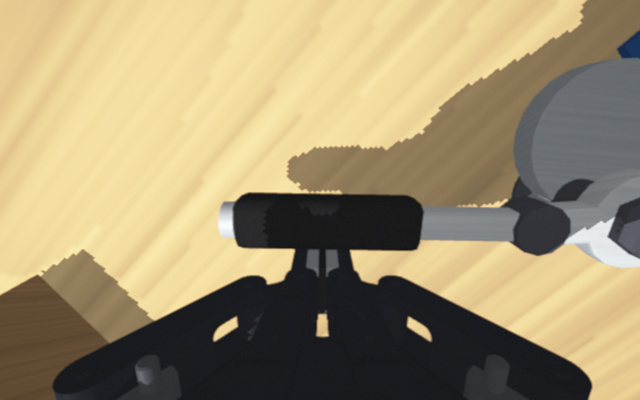

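```bash
python3 -m inch '[[[-4,0,-0.7,2.3],[-8,0,-1.4,4.6],[-11,0,-1.9,6.3],[-11,0,-1.9,6.3]]]'
python3 - <<'E'
from h import *
R,p,s=tool(); im=env.read_camera('wrist'); cv2.imwrite('pics/w12.png',im); print(p,R.round(3),s['wrist_force'],R.T@s['wrist_force']); np.savez('w12.npz',R=R,p=p)
crop(env.read_camera('side'),250,170,120,120,5,'pics/s12.png')
crop(env.read_camera('scene'),210,130,180,130,4,'pics/c12.png')
E
```

```text
clock: 15.8
tcp_pos: [0.4894, -0.1651, 0.0331]
orientation: [-0.634, 0.636, -0.309, 0.314]
wrist_force: [9.2, -9.8, -7.8]
finger_gap: 0.0
[ 0.48941028 -0.16510805  0.03305519] [[ 0.611  0.006  0.791]
 [-0.791 -0.005  0.611]
 [ 0.008 -1.     0.001]] [ 9.21051056 -9.80254008 -7.80636449] [13.32704038  7.91207056  1.28520716]
```

View pics/w12.png

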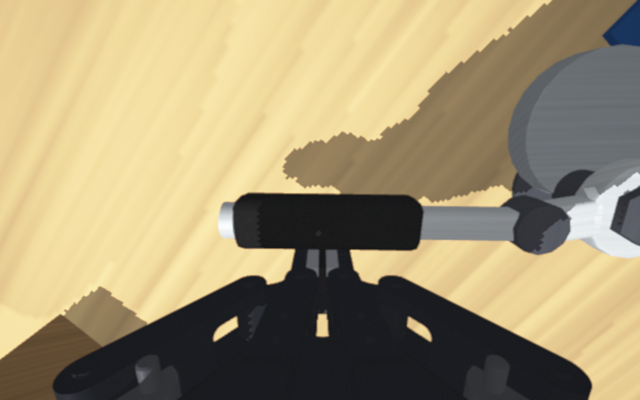

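View pics/s12.png

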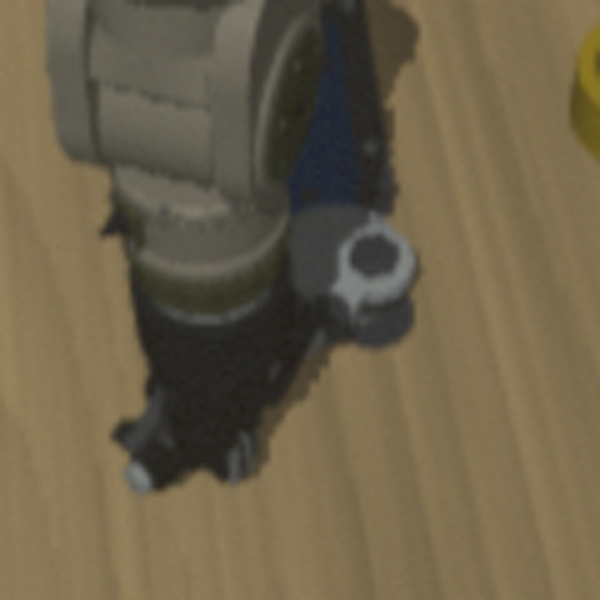

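View pics/c12.png

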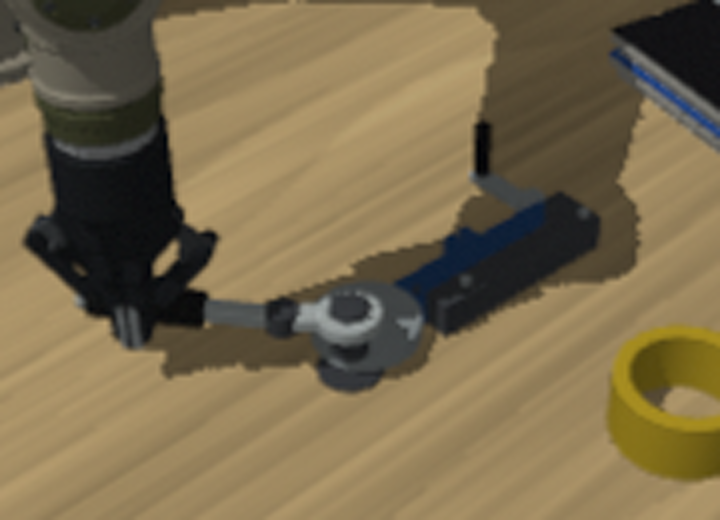

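```bash
cat > fold.py <<'E'
from h import *
B=np.array([.5840,-.0545])
def fold(R,p,kn,g1,g2,z=.058):
    C=cam('wrist',(R,p)); k=onz(C,kn,z)[:2]; d=onz(C,g1,.058)[:2]-onz(C,g2,.058)[:2]
    a=k-B; al=np.arctan2(-a[0],-a[1]); be=np.arctan2(-d[0],-d[1]); return k,np.hypot(*a),al,be,be-al
E
python3 - <<'E'
from fold import *
for f,kn,g in [('w7',(486,194),((250,195),(393,195))),('w9',(541,224),((236,220),(421,221))),('w12',(542,224),((236,220),(421,222)))]:
    d=np.load(f+'.npz'); print(f,fold(d['R'],d['p'],kn,*g))
E
```

```text
w7 (array([ 0.58555104, -0.10022078]), np.float64(0.04574708576522054), np.float64(-0.03391118210567843), np.float64(-0.07400814207984407), np.float64(-0.040096959974165645))
w9 (array([ 0.55562002, -0.09213803]), np.float64(0.04713856617379285), np.float64(0.6460714891779133), np.float64(0.6296843816584051), np.float64(-0.016387107519508226))
w12 (array([ 0.55059413, -0.0863396 ]), np.float64(0.04614880467528652), np.float64(0.8093994394407952), np.float64(0.9253830374435349), np.float64(0.11598359800273972))
```

```bash
python3 -m inch '[[[-3.5,0,-0.6,2],[-7,0,-1.2,4],[-10,0,-1.8,5.8],[-10,0,-1.8,5.8],[-10,0,-1.8,5.8]]]'
python3 - <<'E'
from h import *
R,p,s=tool(); im=env.read_camera('wrist'); cv2.imwrite('pics/w13.png',im); print(p,R.round(3),s['wrist_force'],R.T@s['wrist_force']); np.savez('w13.npz',R=R,p=p)
E
```

```text
clock: 16.45
tcp_pos: [0.4823, -0.1588, 0.0331]
orientation: [-0.617, 0.619, -0.34, 0.346]
wrist_force: [9.3, -10.7, -7.3]
finger_gap: 0.0003
[ 0.48234984 -0.15875878  0.03308879] [[ 0.529  0.006  0.849]
 [-0.849 -0.006  0.529]
 [ 0.009 -1.     0.002]] [  9.31633056 -10.67323541  -7.310399  ] [13.9221471   7.43425424  2.24935256]
```

View pics/w13.png

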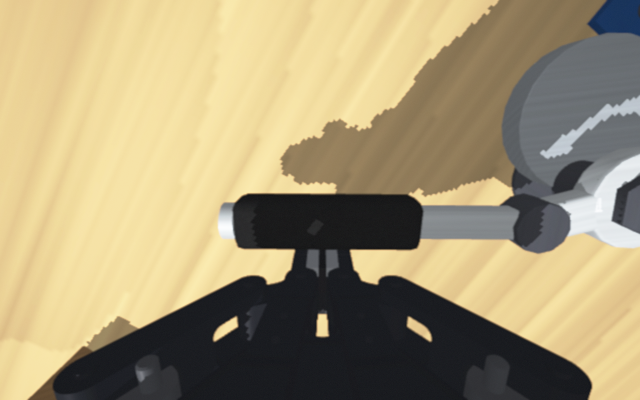

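Run:
```python
from fold import *
d=np.load('w13.npz'); print(fold(d['R'],d['p'],(542,223),(236,220),(421,222)))
```

```text
(array([ 0.55079988, -0.0860387 ]), np.float64(0.04579232932861439), np.float64(0.8110560404915144), np.float64(1.0264591626216093), np.float64(0.21540312213009494))
```

```bash
python3 -m inch '[[[-2,0,-0.4,1.2],[-4,0,-0.8,2.3],[-4,0,-0.8,2.3]]]'; python3 -m inch '[[[4,0,0,-2.3],[9,0,1,-4.6],[14,0,2,-6.9],[19,0,2.5,-9],[24,0,3,-11],[29,0,4,-13],[35,0,5,-15],[42,0,6,-15],[50,0,6,-15],[50,0,6,-15]]]'
python3 - <<'E'
from h import *
R,p,s=tool(); im=env.read_camera('wrist'); cv2.imwrite('pics/w14.png',im); print(p,R.round(3),s['wrist_force'],R.T@s['wrist_force']); np.savez('w14.npz',R=R,p=p)
E
```

```text
clock: 16.8
tcp_pos: [0.4796, -0.1558, 0.0331]
orientation: [-0.61, 0.612, -0.353, 0.359]
wrist_force: [8.1, -11.1, -8.3]
finger_gap: -0.0002
clock: 17.8
tcp_pos: [0.5054, -0.1933, 0.0318]
orientation: [0.652, -0.652, 0.273, -0.273]
wrist_force: [-0.0, -0.6, -0.3]
finger_gap: -0.0001
[ 0.50543371 -0.19325243  0.03183773] [[ 0.702 -0.001  0.712]
 [-0.712  0.001  0.702]
 [-0.001 -1.    -0.   ]] [-0.04394906 -0.58168003 -0.33002225] [ 0.383803    0.32968908 -0.43954321]
```

View pics/w14.png

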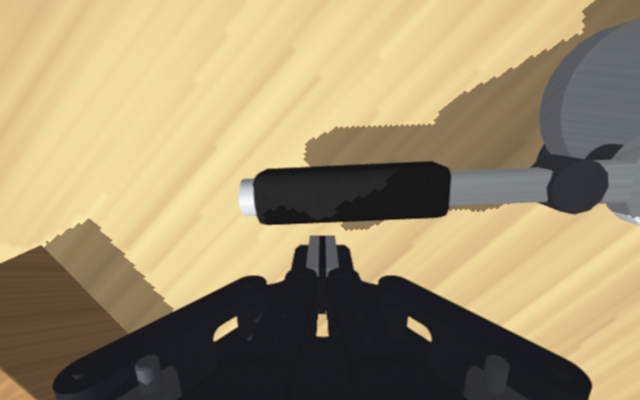

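```bash
python3 -m inch '[[[5,-40,0,0],[5,-80,0,-8],[5,-113,0,-16],[5,-113,0,-24],[5,-113,0,-32],[5,-113,0,-40],[5,-113,0,-45.4],[5,-113,0,-45.4],[5,-113,0,-45.4]]]' 36 20
python3 - <<'E'
from h import *
R,p,s=tool(); print(p,R.round(3)); print('to knob', R.T@(np.array([.505,.1578,.110])-p)*1000)
crop(env.read_camera('scene'),210,130,180,130,4,'pics/c15.png')
crop(env.read_camera('side'),250,150,120,140,4,'pics/s15.png')
E
```

```text
clock: 18.75
tcp_pos: [0.5087, -0.1961, 0.145]
orientation: [0.707, -0.707, 0.001, -0.0]
wrist_force: [-0.4, 0.3, 0.1]
finger_gap: 0.0359
[ 0.50866297 -0.19608954  0.14502649] [[ 1.    -0.001  0.002]
 [-0.002  0.001  1.   ]
 [-0.001 -1.     0.001]]
to knob [ -4.20559713  35.25209572 353.86110707]
```

View pics/s15.png

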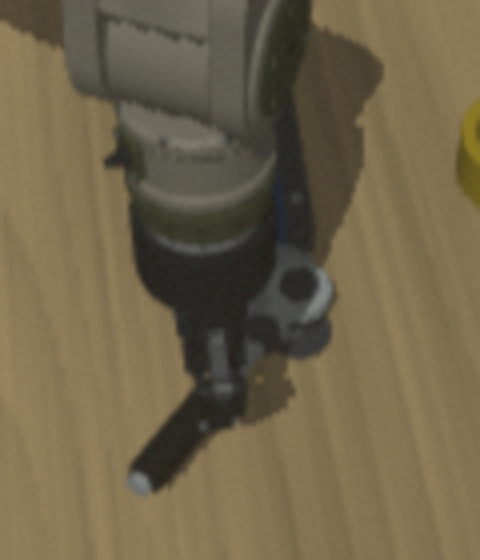

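View pics/c15.png

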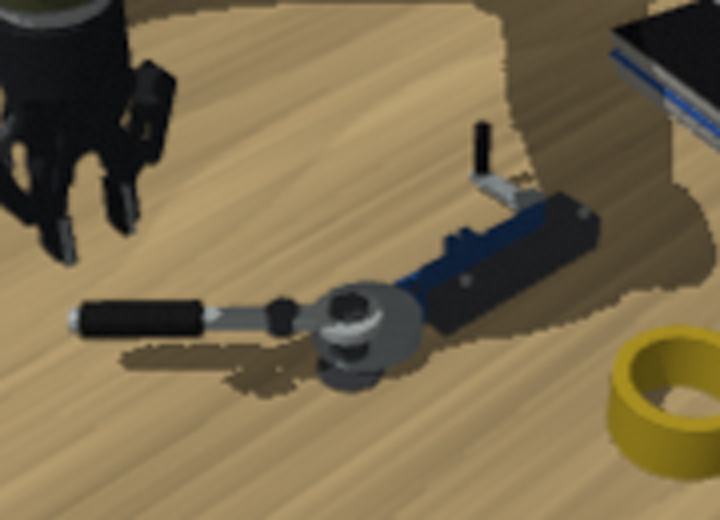

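```bash
python3 -m inch '[[[0,0,45,0],[0,0,90,0],[0,0,135,0],[-2,0,180,0],[-4,0,225,0],[-4,0,270,0],[-4,0,315,0],[-4,0,345,0],[-4,0,354,0],[-4,0,354,0]]]'
python3 - <<'E'
from h import *
R,p,s=tool(); im=env.read_camera('wrist'); cv2.imwrite('pics/w16.png',im); print(p,R.round(3)); np.savez('w16.npz',R=R,p=p)
E
```

```text
clock: 19.85
tcp_pos: [0.5046, 0.1586, 0.1452]
orientation: [-0.707, 0.707, 0.001, -0.001]
wrist_force: [0.3, 0.2, -0.5]
finger_gap: 0.0363
[0.50464814 0.1585819  0.14521078] [[ 1.    -0.    -0.003]
 [ 0.003 -0.     1.   ]
 [-0.    -1.    -0.   ]]
```

View pics/w16.png

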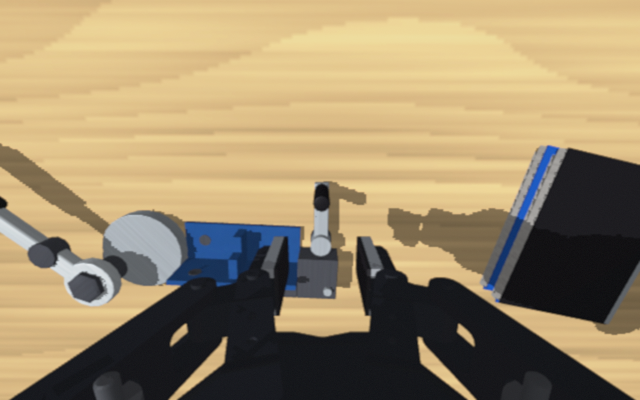

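```bash
python3 -m inch '[[[-1,40,-1,0],[-1,75,-1,0],[-1,92,-1,0],[-1,99,-1,0],[-1,99,-1,0],[-1,99,-1,0]]]' 36 20; python3 -m inch '[[[0,0,0,0],[0,0,0,0],[0,0,0,0],[0,0,0,0]]]' 0 20
```

```text
clock: 20.5
tcp_pos: [0.5049, 0.1559, 0.0473]
orientation: [0.707, -0.707, -0.0, -0.001]
wrist_force: [-0.1, -0.3, 0.5]
finger_gap: 0.0365
clock: 20.9
tcp_pos: [0.505, 0.1566, 0.0476]
orientation: [0.707, -0.707, -0.001, -0.001]
wrist_force: [-0.5, -1.0, 5.7]
finger_gap: 0.0124
```

```bash
python3 -m inch '[[[1,0,-9,0],[4.3,0,-20,0],[9.6,0,-29.5,0],[16.7,0,-38,0],[25.3,0,-44.7,0],[35,0,-49.7,0],[43,0,-52,0],[51,0,-53.3,0],[51,0,-53.3,0],[51,0,-53.3,0]]]'
```

```text
clock: 21.9
tcp_pos: [0.556, 0.1027, 0.047]
orientation: [-0.707, 0.708, 0.001, 0.0]
wrist_force: [-0.5, -1.0, 5.1]
finger_gap: 0.0131
```

```bash
python3 -m inch '[[[0,0,0,0],[0,0,0,0],[0,0,0,0],[0,-20,0,0],[0,-50,0,0],[0,-95,0,0],[0,-135,0,0],[20,-135,0,0],[20,-135,0,0],[20,-135,0,0]]]' 26
python3 - <<'E'
from h import *
R,p,s=tool(); im=env.read_camera('wrist'); cv2.imwrite('pics/w17.png',im); print(p,R.round(3),s['wrist_force']); np.savez('w17.npz',R=R,p=p)
E
```

```text
clock: 22.9
tcp_pos: [0.5742, 0.1033, 0.1804]
orientation: [-0.707, 0.707, -0.0, -0.001]
wrist_force: [-0.6, -0.4, -1.3]
finger_gap: 0.0261
[0.57419993 0.10326319 0.18038659] [[ 1.    -0.002 -0.001]
 [ 0.001 -0.     1.   ]
 [-0.002 -1.    -0.   ]] [-0.61010075 -0.36276713 -1.32157148]
```

View pics/w17.png

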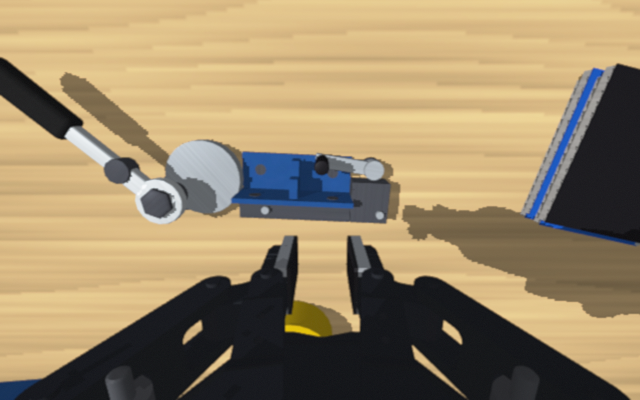

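Knob at about (322,163), pivot (374,168); the bracket is between the cam at (205,178) and the end stop at (352,200), and the handle looks straight. Checking this numerically.

Run:
```python
from bk import *
im=cv2.imread('pics/w17.png'); crop(im,150,125,260,110,3,'pics/w17a.png')
d=np.load('w17.npz');C=cam('wrist',(d['R'],d['p']))
f=np.load('fix.npz'); k=(onz(C,(322,160),.064)[:2]*1000-f['t'])@f['R']; dd=k-[-12,82]; print('knob fix',k,'a',np.arctan2(-dd[1],-dd[0]),np.hypot(*dd))
b=onz(C,(157,203),.061)[:2];kn=onz(C,(120,170),.058)[:2];g=onz(C,(70,126),.05)[:2];ge=onz(C,(0,76),.048)[:2]
an=lambda v:np.arctan2(-v[0],-v[1])
print('head',an(kn-b),'handle',an(g-kn),an(ge-kn))
```

```text
knob fix [-26.18677028  26.72878115] a 1.3195447321499654 57.062878341160335
head 0.7825959655940598 handle 0.7316956496683762 0.7011491682376315
```

View pics/w17a.png

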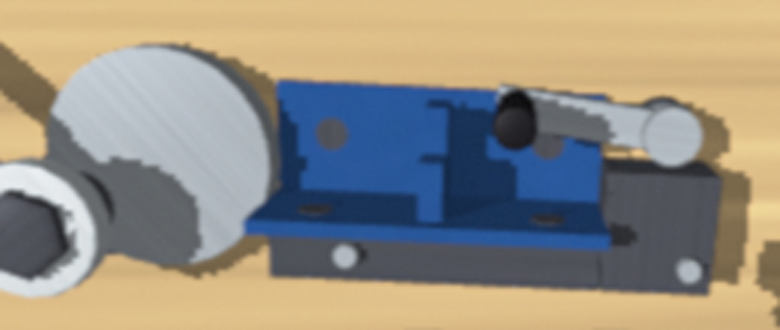

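Run:
```python
from bk import *
d=np.load('w17.npz');C=cam('wrist',(d['R'],d['p'])); c=lambda u,v:(150+u/3,125+v/3)
f=np.load('fix.npz'); X=onz(C,c(515,125),.064); k=(X[:2]*1000-f['t'])@f['R']; dd=k-[-12,82]; print(X,'knob fix',k,'a',np.arctan2(-dd[1],-dd[0]),np.hypot(*dd))
# recheck fixture in this view + bracket
F=[((44.5,-58),c(272,275),.03),((44.5,100),c(708,294),.03),((0,100),c(718,178),.03),((24,-129),c(28,235),.061)]
th,t,e=rigid([a for a,_,_ in F],[onz(C,u,z)[:2]*1000 for _,u,z in F]); print('fix',th,t,e.round(1))
P=[(c(249,221),.05,(17.5,-60)),(c(606,236),.05,(17.5,60)),(c(247,232),.05,(22.5,-60)),(c(609,248),.05,(22.5,60)),(c(278,80),.005,(-22.5,-60)),(c(606,95),.005,(-22.5,60))]
tb,b,eb=bracket(C,P); cc,s=np.cos(th),np.sin(th);R=np.array([[cc,-s],[s,cc]])
print('br',tb,b,eb.round(1),'in fix',(b-t)@R,tb-th)
k=(X[:2]*1000-t)@R; dd=k-[-12,82]; print(k,np.arctan2(-dd[1],-dd[0]))
p=d['p']; print(p)
```

```text
[0.54876627 0.10380762 0.064     ] knob fix [-20.17847919  26.73068348] a 1.4238873683303794 55.87114523926411
fix -0.05111164475383061 [566.63368985  76.88971961] [[ 0.1 -0.6]
 [ 0.9  1.6]
 [-0.9  2.9]
 [-0.1 -3.9]]
br -0.04511499898491494 [567.08276586  76.29216043] [[-0.7 -1.5]
 [-0.4  1.8]
 [ 0.6 -0.8]
 [ 0.5  0.5]
 [-0.  -0.3]
 [-0.   0.3]] in fix [ 0.4790185 -0.5738358] 0.005996645768915669
[-19.21930928  25.96991273] 1.4426553166406724
[0.57419993 0.10326319 0.18038659]
```

```bash
python3 -m inch '[[[-30,0,1,0],[-55,0,1,0],[-55,40,1,0],[-55,80,1,0],[-55,115,1,0],[-55,133,1,0],[-55,133,1,0]]]' 0 20;  python3 -m inch '[[[5,0,0,0],[10,0,0,0],[13,0,0,0],[16,0,0,0],[16,0,0,0]]]'; python3 -m inch '[[[2,0,0,0],[3,0,0,0],[3,0,0,0]]]'
python3 - <<'E'
from h import *
cv2.imwrite('pics/w18.png',env.read_camera('wrist'))
E
```

```text
clock: 23.65
tcp_pos: [0.5154, 0.1041, 0.0444]
orientation: [-0.707, 0.707, -0.003, -0.003]
wrist_force: [-0.4, -0.1, 0.1]
finger_gap: 0.0001
clock: 24.15
tcp_pos: [0.5368, 0.1043, 0.049]
orientation: [0.707, -0.707, -0.001, -0.0]
wrist_force: [-0.9, -0.8, -0.8]
finger_gap: 0.0
clock: 24.45
tcp_pos: [0.5372, 0.1042, 0.0481]
orientation: [-0.707, 0.707, -0.001, -0.001]
wrist_force: [-5.4, -1.0, 3.4]
finger_gap: -0.0003
```

View pics/w18.png

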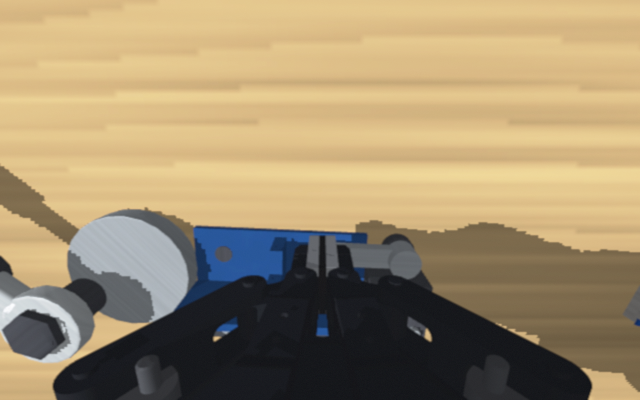

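```bash
python3 -m inch '[[[-10,0,0,0],[-22,0,0,0],[-25,-40,0,0],[-15,-80,0,0],[10,-120,0,0],[25,-130,0,0],[30,-130,0,0],[30,-130,0,0],[30,-130,0,0]]]'
python3 - <<'E'
from h import *
R,p,s=tool(); im=env.read_camera('wrist'); cv2.imwrite('pics/w19.png',im); print(p,s['wrist_force'],s['clock']); np.savez('w19.npz',R=R,p=p)
crop(im,150,110,300,130,2.6,'pics/w19a.png')
crop(env.read_camera('scene'),210,130,180,130,4,'pics/c19.png')
E
```

```text
clock: 25.4
tcp_pos: [0.567, 0.1043, 0.1764]
orientation: [0.707, -0.707, 0.001, 0.002]
wrist_force: [-0.7, 0.3, 0.0]
finger_gap: -0.0
[0.56704758 0.10434304 0.176444  ] [-0.73767965  0.25858648  0.01611123] 25.4
```

View pics/w19.png

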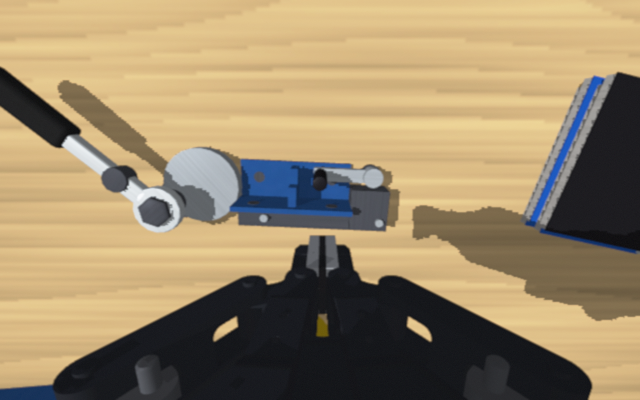

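View pics/w19a.png

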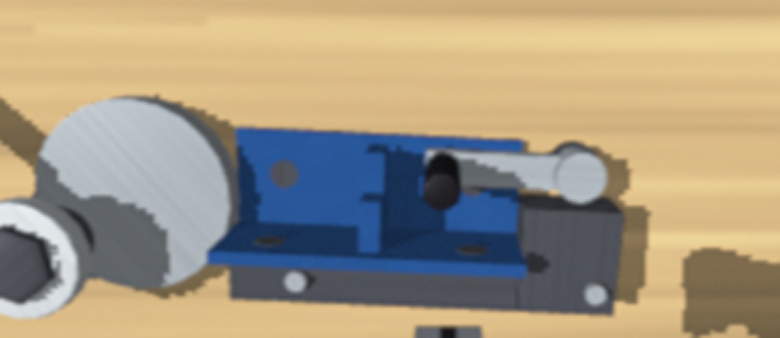

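View pics/c19.png

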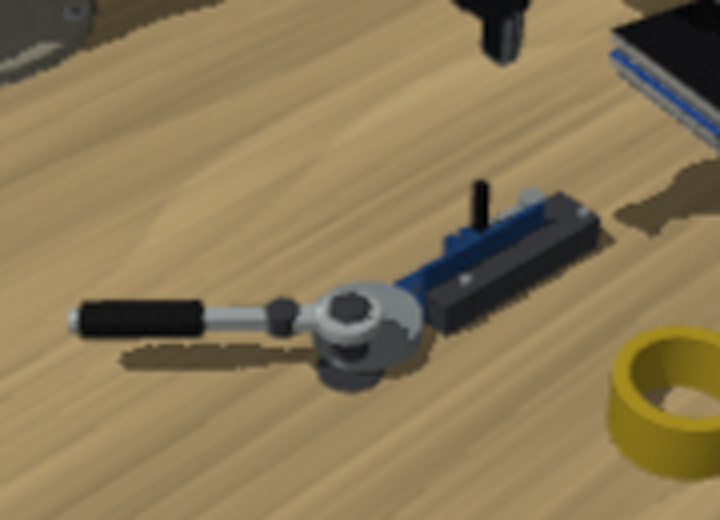

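```bash
python3 -c "
from workcell import env
print(env.hand_in(), env.get_state()['clock'])"
```

```text
the job is handed in; nothing more can be done
the job is handed in; nothing more can be done
```

I swung the hold-down arm open and slid the bracket by its rib up against the back rail. I then pushed the wrench clockwise until the handle folded, backed off so it straightened, and closed the hold-down arm again. The job is handed in at about 25 s of the 72 s allowed.

- **Bracket:** about (0.5, -0.6) mm in the fixture frame, with 0.006 rad of yaw, measured just before the last nudge of the hold-down arm. In that picture the fixture's corner points fitted only to about 4 mm in y. The final picture still shows it against the rail and end stop. I did not measure the squeeze force directly. The cam side stayed put while the handle folded at about 14 N of push.
- **Handle:** about 0.22 rad of fold in the last image estimate, then pushed about 4 mm further, so roughly 0.25 rad. It looks straight again in the scene picture. A rough wrist-camera estimate was 0.05 to 0.08 rad off straight the other way; I put this down to picking error, since the same method read -0.04 rad on the handle before I touched it.
- **Hold-down arm:** the first closing left it at about 1.42 rad because the knob slipped in the fingers. I pushed the knob on with the fingers closed until it stopped at about 5 N, and the arm now lies parallel to the rail in the picture.
- **Bystanders:** I did not touch the tape roll, notebooks or carton. The last pictures show the tape roll and notebooks undisturbed, but I did not re-measure any of the three.
- **Robot:** the gripper was clear of everything at hand-in.

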